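# Turn a slide carrier over onto the light panel

### The job

Turn the flat slide carrier over onto the light panel without picking it up: push it across the table against the near edge of the panel, tip it up on its edge there with the fingertips and over, so that it lands on the panel with its slides face down. Then push it on until it lies flat and wholly on the panel, and back away. Never lift the carrier clear of the table and the panel, and leave the jar, the dish and the wooden box where they stand.

Things in the scene. Friction and masses are not known exactly. Their poses are not given: they have to be found in the camera images.
- panel: Flat light panel fixed to the table, aluminium with a white top: 170 mm in its x, 240 mm in its y, 12 mm thick. Origin at the centre of its underside, on the table (z = 0); z up. The near edge, the wall to push against, is its upright face at x = -85 mm (nearest the robot), 12 mm high, running along its y. The panel does not move.
- carrier: Loose grey plastic plate, 70 mm in its x, 92 mm in its y, 10 mm thick, 55 to 115 g. Slides flush in its z = +10 mm face, brown label on its z = 0 face, where its origin lies (centre). Starts slides up between robot and panel, x within 15 deg of the panel's x, 10 to 60 mm short of the edge. The rim is square: a finger pressing its robot side at about 9 N towards the panel and moving up drags it up by friction.
- near_left (a point): Corner of the carrier at x = -35 mm, y = +46 mm, mid-thickness (z = 5 mm) in the carrier's frame (the side towards the robot at the start)
- near_right (a point): Corner of the carrier at x = -35 mm, y = -46 mm, mid-thickness (z = 5 mm) in the carrier's frame (the side towards the robot at the start)
- far_left (a point): Corner of the carrier at x = +35 mm, y = +46 mm, mid-thickness (z = 5 mm) in the carrier's frame (the side towards the panel at the start)
- far_right (a point): Corner of the carrier at x = +35 mm, y = -46 mm, mid-thickness (z = 5 mm) in the carrier's frame (the side towards the panel at the start)
- jar: Loose white plastic jar, 52 mm across, 75 mm high, upright beside the work; origin at the centre of its underside. Leave alone.
- dish: Loose closed clear round dish, 65 mm across, 17 mm high, beside the work; origin at the centre of its underside. Leave alone.
- slidebox: Loose wooden slide box, 60 x 50 mm, 30 mm high, beside the work; origin at the centre of its underside. Leave alone.
Not all that is in view belongs to the job. Leave any purple or turquoise look-alike of the carrier alone.

How it is judged:
On the way:
1. the carrier stands tipped up at the panel's near edge: its robot side raised at least 50 degrees, its panel side still low at the edge (angle between carrier's own z axis and vertical between 0.87 and 2 rad and height (world z) of each of far_left, far_right below 0.025 m and x of far_left in the frame of panel between -0.115 and -0.07 m and x of far_right in the frame of panel between -0.115 and -0.07 m and height (world z) of each of near_left, near_right above 0.045 m).
At the end, for the whole second after the job is handed in: The carrier lies at rest on the light panel, slides face down and level within 5 degrees, all four corners within the panel's outline (1 mm allowed) (angle between carrier's own z axis and vertical above 3.05 rad and x of near_left in the frame of panel between -0.086 and 0.086 m and y of near_left in the frame of panel between -0.121 and 0.121 m and height (world z) of near_left between 0.013 and 0.021 m and x of near_right in the frame of panel between -0.086 and 0.086 m and y of near_right in the frame of panel between -0.121 and 0.121 m and height (world z) of near_right between 0.013 and 0.021 m and x of far_left in the frame of panel between -0.086 and 0.086 m and y of far_left in the frame of panel between -0.121 and 0.121 m and height (world z) of far_left between 0.013 and 0.021 m and x of far_right in the frame of panel between -0.086 and 0.086 m and y of far_right in the frame of panel between -0.121 and 0.121 m and height (world z) of far_right between 0.013 and 0.021 m and linear speed of carrier below 0.01 m/s); the robot touches nothing.
It fails at once if the carrier is lifted clear: all four corners more than 32 mm above the table at once (height (world z) of each of near_left, near_right, far_left, far_right above 0.032 m).
It fails at once if the jar is disturbed (moved more than 15 mm) (distance of jar from where it was at the start of the episode above 0.015 m).
It fails at once if the dish is disturbed (moved more than 15 mm) (distance of dish from where it was at the start of the episode above 0.015 m).
It fails at once if the wooden box is disturbed (moved more than 15 mm) (distance of slidebox from where it was at the start of the episode above 0.015 m).
It also fails if it takes over 58 s, if anything falls off the work surface, if the arm or the gripper's body presses on something with over 40 N, if the wrist force passes 120 N, or if a joint passes its speed limit or range.

### The arm

A 7-joint arm with a two-finger parallel gripper is mounted at the origin on the work surface. World frame = base frame: x ahead of the robot, y to its left, z up, the work surface at z = 0. Lengths are in m, angles in rad, forces in N, time in s.
With the tool pointing down it reaches from about 0.35 to 0.9 m from the base axis. Payload 8.1 kg.
Tool frame: the origin (TCP) lies midway between the tips of the shut fingers; the grasp point (between the pads) lies 19 mm behind it; z points along the fingers, y is the direction in which the jaws open and shut (so a half turn about z gives the same grasp; the last joint's range is limited). The gripper opens to 92 mm and grips with 3 to 60 N. Pads are 19 mm wide; open, the fingers measure 130 mm over their backs; the gripper's body (75 mm by 190 mm) begins 47 mm behind the grasp point.
Start: joints at [-1.396, 0.434, 0.025, 1.573, -0.012, 1.134, -0.075], TCP at [0.171, 0.601, 0.227] pointing down, gripper open.
Joint ranges: [-2.62, 2.62], [-0.44, 2.09], [-1.27, 1.32], [0.08, 2.57], [-1.32, 4.46], [0.12, 2], [-2.74, 2.74]. Speed limits (rad/s): [2.22, 2.22, 3.01, 3.01, 3.14, 3.14, 3.14].

### API

Orientations are given as a rotation vector (axis times angle).
In Python, from cell import arm gives the robot as it stands. The module is installed in compiled form; this text tells all that it offers.
- The arm moves only by the tool jog_arm, never from a script. Its argument "increments" is a list of rows, each an object with "slide": the shift along the tool's x, y, z in mm, a list of three; "roll": the turn about the tool's z in rad; "gripper": the opening, from 0 (shut) to 1 (fully open). In form: [{"slide": [x, y, z], "roll": roll, "gripper": gripper}, ...]. A call has exactly 10 rows; each row is the pose to reach, as a shift and turn from the pose commanded when the call began, along the tool's axes at that moment; what a row does not reach only later rows make up. A row lasts 1/12 s, in which the tool goes at most 41.7 mm and 7.16 degrees, less where a joint would pass 70% of its speed; a pose out of reach is approached as far as the arm can. A call with a gripper value outside its range is refused whole. The fingers move at their own pace and stop on an object; "newtons" is the grip in N (left out, the last holds). Time passes only in rows, so rows that repeat a pose let the fingers close, or fill a call up. It gives the time, the measured TCP pose, the force and the opening at its end, in the units of the state.
- arm.observe(): the state, without advancing time (a new reading comes with each control period).
- arm.get_image(name): name is "side" or "top"; returns a dict with "frame" (480x640x3 uint8, blue, green, red), "depth" (480x640 float32, m along the optical axis (not along the pixel's ray), 0 where there is no reading), "intrinsics" (3x3 intrinsics, pixels), "dist_coeffs" ([k1, k2, p1, p2, k3] as OpenCV has them; the pictures are not rectified), "R" (3x3) and "t" (3): a world point X has camera coordinates R X + t. Camera axes: x right, y down, z forward; pixel columns grow to the right and rows downward; lengths in m; the calibration is good to about 2 mm. A picture is of the moment at which its call begins.
- arm.sign_off(): hands the job in, once; it reports no verdict.
The state is a dict: "clock": time; "joints": joint angles; "dq": joint speeds; "joint_efforts": joint torques, N m; "position": TCP position; "ee_rot": TCP orientation; "force": force on the tool from outside, world axes, zero at the start; "ft_torque": the same for the moment, N m; "width": opening from 0.0 (shut) to 1.0 (fully open).
Only numpy, scipy, OpenCV 4.12 (cv2) and the standard library are available. Lean on these libraries where they do the work, as an engineer would, in place of code of your own. Each camera call takes 0.05 s, during which the arm holds its last target.

## Working session

There is one attempt and no reset: what is moved stays moved. The work goes in short steps, Python scripts to look and compute and a tool call to move; the robot and the scene stay as the last step left them, time stands still between calls to the robot, and variables do not carry over. Pictures are saved under pics/ and viewed, and the job is handed in when it is done.

Besides the shell and the picture viewer there is one more tool, called by a JSON object that holds its "op" and its "data". jog_arm: Moves the arm, as the interface text tells. Its arguments: {"type":"object","properties":{"increments":{"type":"array"},"newtons":{"type":"number"}},"required":["increments"]}

```bash
mkdir -p pics; python3 - <<'E'
from cell import arm
import cv2,numpy as np
s=arm.observe(); print({k:np.round(v,3) for k,v in s.items()})
for n in("top","side"):
    d=arm.get_image(n); cv2.imwrite(f"pics/{n}0.png",d["frame"]); print(n,d["intrinsics"],d["dist_coeffs"],d["R"],d["t"])
E
```

```text
{'clock': np.float64(0.0), 'joints': array([-1.396,  0.435,  0.025,  1.574, -0.012,  1.134, -0.075]), 'dq': array([-0.001, -0.   ,  0.   ,  0.002,  0.001,  0.   ,  0.001]), 'joint_efforts': array([-0.0000e+00, -6.6784e+01,  9.8500e-01, -3.1446e+01, -6.0000e-02,
        4.3000e-02,  0.0000e+00]), 'position': array([0.171, 0.601, 0.226]), 'ee_rot': array([-4.350e-01, -3.111e+00,  2.000e-03]), 'force': array([ 0.183,  0.404, -1.025]), 'ft_torque': array([-0.041,  0.022,  0.006]), 'width': np.float64(1.002)}
top [[562.97782837   0.         321.65096841]
 [  0.         562.97782837 235.76712798]
 [  0.           0.           1.        ]] [-0.09471009  0.          0.          0.          0.        ] [[-7.09381834e-04 -9.99935587e-01 -1.13277716e-02]
 [-9.95912313e-01  1.72959065e-03 -9.03087717e-02]
 [ 9.03225470e-02  1.12174038e-02 -9.95849390e-01]] [0.04529499 0.59545645 1.02898012]
side [[437.91387057   0.         323.87891945]
 [  0.         437.91387057 247.58851509]
 [  0.           0.           1.        ]] [-0.06476005  0.          0.          0.          0.        ] [[-0.85363748 -0.52067004 -0.01434465]
 [-0.31173877  0.53277032 -0.78674947]
 [ 0.41727928 -0.66712705 -0.61710575]] [0.54471013 0.19073301 0.59422697]
```

View pics/top0.png

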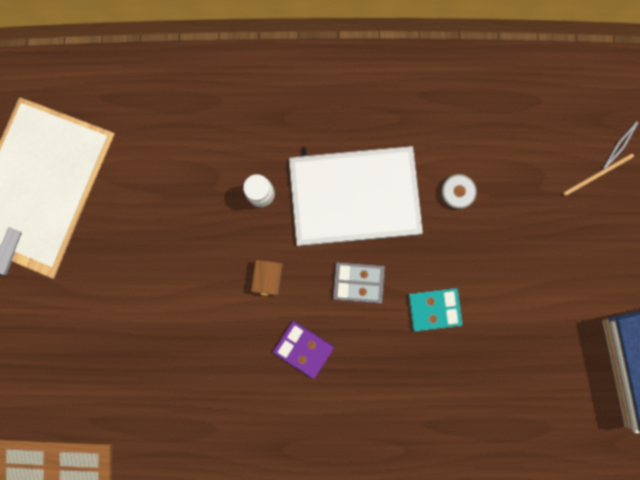

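View pics/side0.png

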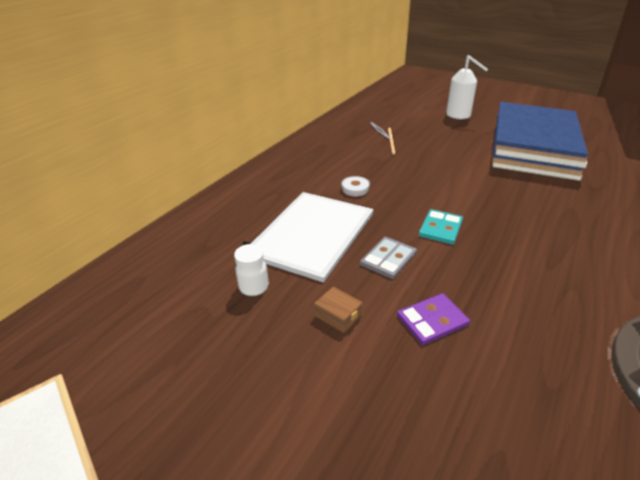

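```bash
cat > h.py <<'E'
from cell import arm
import cv2,numpy as np
def ray(d,px,z):
    p=cv2.undistortPoints(np.array(px,np.float64).reshape(-1,1,2),d["intrinsics"],np.array(d["dist_coeffs"])).reshape(-1,2)
    R=np.array(d["R"]);t=np.array(d["t"]);c=-R.T@t
    r=np.c_[p,np.ones(len(p))]@R
    return c+r*((z-c[2])/r[:,2])[:,None]
def quad(m):
    m=cv2.morphologyEx(m,cv2.MORPH_CLOSE,np.ones((5,5),np.uint8))
    cs,_=cv2.findContours(m,cv2.RETR_EXTERNAL,cv2.CHAIN_APPROX_NONE)
    c=max(cs,key=cv2.contourArea)
    return cv2.boxPoints(cv2.minAreaRect(c)),c
E
python3 - <<'E'
from h import *
np.set_printoptions(precision=4,suppress=True)
for n,rois in(("top",dict(panel=((130,255,275,435),.012),car=((255,310,325,395),.01),box=((255,305,240,295),.03),dish=((165,215,435,485),.017),teal=((280,340,400,470),.01),purp=((315,385,265,340),.01),jar=((165,215,235,283),.075))),):
    d=arm.get_image(n);f=d["frame"];hsv=cv2.cvtColor(f,cv2.COLOR_BGR2HSV)
    for k,((a,b,c,e),z) in rois.items():
        s=hsv[a:b,c:e]
        if k in("panel","car","dish","jar"): m=((s[...,1]<90)&(s[...,2]>80))
        elif k=="box": m=s[...,2]>95
        else: m=(s[...,1]>100)&(s[...,2]>90)&(s[...,0]>60)
        q,cc=quad(m.astype(np.uint8)*255); q=q+[c,a]
        w=ray(d,q,z); print(k,q.round(1).tolist());print(w[:,:2],"c",w.mean(0),"sides",np.linalg.norm(w[1]-w[0]),np.linalg.norm(w[2]-w[1]), "ang",[np.degrees(np.arctan2(*(w[i+1]-w[i])[[1,0]])) for i in(0,1)])
        dd=d["depth"][int(q[:,1].mean()),int(q[:,0].mean())];print("depth",dd,"exp",(np.array(d["R"])@w.mean(0)+d["t"])[2])
E
```

```text
panel [[287.1, 156.3], [415.0, 144.5], [423.3, 234.7], [295.4, 246.5]]
[[ 0.7513  0.1114]
 [ 0.7742 -0.1364]
 [ 0.5986 -0.149 ]
 [ 0.5765  0.0946]] c [ 0.6752 -0.0199  0.012 ] sides 0.24880463144822465 0.17605368856916198 ang [np.float64(-84.73275946349824), np.float64(-175.87113058737896)]
depth 1.0759766 exp 1.0777888738477865
car [[332.1, 299.5], [335.1, 261.2], [385.2, 265.0], [382.2, 303.4]]
[[ 0.476   0.0251]
 [ 0.5486  0.0193]
 [ 0.5411 -0.0757]
 [ 0.4686 -0.0695]] c [ 0.5086 -0.0252  0.01  ] sides 0.07279706906592219 0.09535949703626494 ang [np.float64(-4.538241843918309), np.float64(-94.50407526319088)]
depth 1.060887 exp 1.0646769104694662
box [[240.0, 255.0], [294.0, 255.0], [294.0, 304.0], [240.0, 304.0]]
[[0.5594 0.1974]
 [0.5593 0.0962]
 [0.4683 0.0959]
 [0.4681 0.1965]] c [0.5138 0.1465 0.03  ] sides 0.10125911887500198 0.09101963369885695 ang [np.float64(-90.04104873227521), np.float64(-179.82779746598524)]
depth 1.0478565 exp 1.047151739230212
dish [[441.0, 174.0], [476.0, 174.0], [476.0, 208.0], [441.0, 208.0]]
[[ 0.7151 -0.1845]
 [ 0.7152 -0.2523]
 [ 0.6492 -0.2504
[... 468 characters left out ...]
t64(-173.74096742064833)]
depth 1.057638 exp 1.0584089231472216
purp [[271.4, 352.8], [293.1, 319.1], [335.7, 346.6], [314.0, 380.3]]
[[0.3761 0.1396]
 [0.4392 0.0988]
 [0.3878 0.0185]
 [0.325  0.0594]] c [0.382  0.0791 0.01  ] sides 0.07521235020132798 0.09529172701240571 ang [np.float64(-32.85412581893972), np.float64(-122.64575921348606)]
depth 1.0495661 exp 1.0544153726835168
jar [[236.0, 188.0], [256.5, 167.5], [281.0, 192.0], [260.5, 212.5]]
[[0.6784 0.1993]
 [0.716  0.1624]
 [0.6707 0.1174]
 [0.6335 0.1542]] c [0.6746 0.1583 0.075 ] sides 0.05266257674602706 0.06382022222208787 ang [np.float64(-44.44823923258534), np.float64(-135.20740039918832)]
depth 1.0154365 exp 1.0170034339944567
```

```bash
cat >> h.py <<'E'
from scipy.spatial.transform import Rotation as Ro
def sl(target,frm=None):
    s=arm.observe();R=Ro.from_rotvec(s["ee_rot"]).as_matrix()
    return ((np.array(target)-(s["position"] if frm is None else frm))@R*1000).round(1)
def st():
    s=arm.observe();R=Ro.from_rotvec(s["ee_rot"]).as_matrix()
    print("t",round(s["clock"],2),"pos",s["position"].round(4),"xhead",np.degrees(np.arctan2(R[1,0],R[0,0])).round(2),"zax",R[:,2].round(4),"F",s["force"].round(2),"T",s["ft_torque"].round(2),"w",round(float(s["width"]),3))
E
python3 -c "
from h import *
st();print(sl((.435,-.030,.1)))"
```

```text
t 0.15 pos [0.1714 0.6007 0.2261] xhead 164.08 zax [-2.0e-04 -1.1e-03 -1.0e+00] F [-0.45  1.05 -0.5 ] T [-0.03  0.07 -0.04] w 0.996
[-426.5 -534.   126.8]
```

{"op": "jog_arm", "data": {"increments": [{"slide": [-26,-32,0],"roll": 0,"gripper": 0.43},{"slide": [-52,-64,10],"roll": -0.05,"gripper": 0.43},{"slide": [-78,-96,20],"roll": -0.1,"gripper": 0.43},{"slide": [-104,-128,30],"roll": -0.15,"gripper": 0.43},{"slide": [-130,-160,40],"roll": -0.2,"gripper": 0.43},{"slide": [-156,-192,50],"roll": -0.25,"gripper": 0.43},{"slide": [-182,-224,55],"roll": -0.3,"gripper": 0.43},{"slide": [-208,-256,60],"roll": -0.365,"gripper": 0.43},{"slide": [-234,-288,65],"roll": -0.365,"gripper": 0.43},{"slide": [-258,-320,70],"roll": -0.365,"gripper": 0.43}], "newtons": 20}}

```text
clock: 0.98
position: [0.3315, 0.2225, 0.1569]
ee_rot: [-0.138, 3.138, 0.001]
force: [2.1, 0.3, 0.0]
width: 0.431
```

```bash
python3 -c "
from h import *
st();print(sl((.435,-.030,.06)))"
```

```text
t 0.98 pos [0.3315 0.2225 0.1569] xhead -174.98 zax [ 4.e-04  4.e-04 -1.e+00] F [2.12 0.29 0.  ] T [ 0.02 -0.09 -0.02] w 0.431
[ -81.  -260.7   96.8]
```

{"op": "jog_arm", "data": {"increments": [{"slide": [-10,-32,0],"roll": 0,"gripper": 0.43},{"slide": [-20,-64,10],"roll": 0,"gripper": 0.43},{"slide": [-30,-96,20],"roll": 0,"gripper": 0.43},{"slide": [-40,-128,30],"roll": 0,"gripper": 0.43},{"slide": [-50,-160,40],"roll": 0,"gripper": 0.43},{"slide": [-60,-192,50],"roll": 0,"gripper": 0.43},{"slide": [-70,-224,65],"roll": 0,"gripper": 0.43},{"slide": [-81,-255,80],"roll": 0,"gripper": 0.43},{"slide": [-81,-261,97],"roll": 0,"gripper": 0.43},{"slide": [-81,-261,97],"roll": 0,"gripper": 0.43}]}}

```text
clock: 1.82
position: [0.4334, -0.0312, 0.0578]
ee_rot: [0.129, -3.136, 0.002]
force: [-0.5, 0.1, 0.0]
width: 0.428
```

```bash
python3 -c "
from h import *
st();print(sl((.448,-.028,.004)))
d=arm.get_image('top');cv2.imwrite('pics/t2.png',d['frame'][130:390,200:500].repeat(2,0).repeat(2,1))"
```

```text
t 1.82 pos [ 0.4334 -0.0312  0.0578] xhead -175.27 zax [-0.0033 -0.0014 -1.    ] F [-0.45  0.11  0.04] T [ 0.01  0.1  -0.04] w 0.428
[-15.    2.1  53.8]
```

View pics/t2.png

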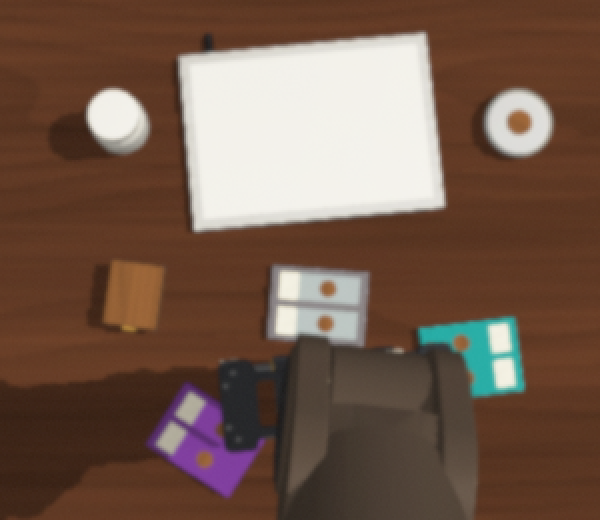

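{"op": "jog_arm", "data": {"increments": [{"slide": [-5,1,15],"roll": 0,"gripper": 0.43},{"slide": [-10,2,30],"roll": 0,"gripper": 0.43},{"slide": [-14,2,40],"roll": 0,"gripper": 0.43},{"slide": [-14,2,48],"roll": 0,"gripper": 0.43},{"slide": [-14,2,52],"roll": 0,"gripper": 0.43},{"slide": [-14,2,54],"roll": 0,"gripper": 0.43},{"slide": [-14,2,54],"roll": 0,"gripper": 0.43},{"slide": [-14,2,54],"roll": 0,"gripper": 0.43},{"slide": [-14,2,54],"roll": 0,"gripper": 0.43},{"slide": [-14,2,54],"roll": 0,"gripper": 0.43}]}}

```text
clock: 2.7
position: [0.4484, -0.0253, 0.0064]
ee_rot: [-0.137, 3.138, 0.0]
force: [-0.9, 0.0, -0.4]
width: 0.429
```

```bash
python3 -c "
from h import *
st()"
```

```text
t 2.7 pos [ 0.4484 -0.0253  0.0064] xhead -175.01 zax [ 7.e-04  1.e-04 -1.e+00] F [-0.91  0.03 -0.38] T [-0.01  0.02 -0.  ] w 0.429
```

{"op": "jog_arm", "data": {"increments": [{"slide": [-6,0,2],"roll": 0,"gripper": 0.43},{"slide": [-12,0,2],"roll": 0,"gripper": 0.43},{"slide": [-18,0,2],"roll": 0,"gripper": 0.43},{"slide": [-25,0,2],"roll": 0,"gripper": 0.43},{"slide": [-32,0,2],"roll": 0,"gripper": 0.43},{"slide": [-39,0,2],"roll": 0,"gripper": 0.43},{"slide": [-46,0,2],"roll": 0,"gripper": 0.43},{"slide": [-51,0,2],"roll": 0,"gripper": 0.43},{"slide": [-55,0,2],"roll": 0,"gripper": 0.43},{"slide": [-57,0,2],"roll": 0,"gripper": 0.43}]}}

```text
clock: 3.53
position: [0.5057, -0.0203, 0.0039]
ee_rot: [-0.137, 3.138, -0.0]
force: [-0.7, 0.6, 0.6]
width: 0.429
```

```bash
python3 -c "
from h import *
st()
d=arm.get_image('top');cv2.imwrite('pics/t3.png',d['frame'][130:390,200:500].repeat(2,0).repeat(2,1))
d=arm.get_image('side');cv2.imwrite('pics/s3.png',d['frame'][150:350,220:500].repeat(2,0).repeat(2,1))"
```

```text
t 3.53 pos [ 0.5057 -0.0203  0.0039] xhead -175.0 zax [ 3.e-04  0.e+00 -1.e+00] F [-0.72  0.59  0.63] T [-0.02  0.17  0.01] w 0.429
```

View pics/t3.png

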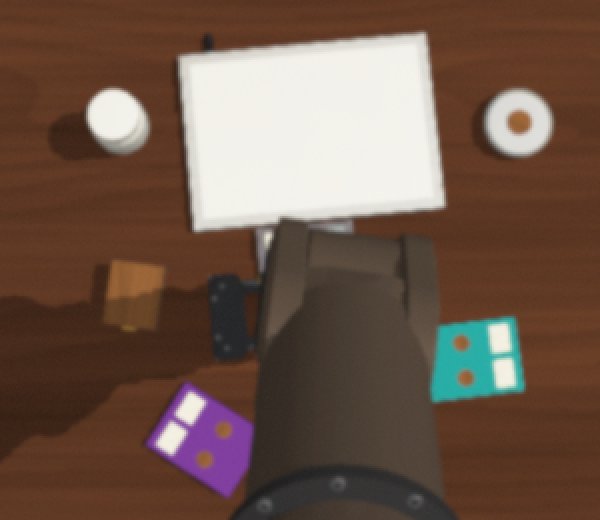

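View pics/s3.png

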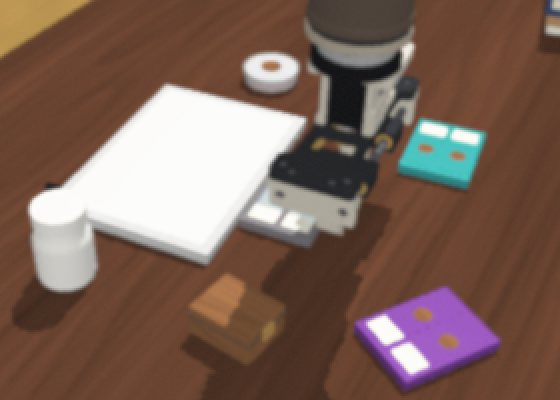

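{"op": "jog_arm", "data": {"increments": [{"slide": [-1,0,0],"roll": 0,"gripper": 0.43},{"slide": [-1.5,0,0],"roll": 0,"gripper": 0.43},{"slide": [-2,0,0],"roll": 0,"gripper": 0.43},{"slide": [-2.5,0,0],"roll": 0,"gripper": 0.43},{"slide": [-3,0,0],"roll": 0,"gripper": 0.43},{"slide": [-3.5,0,0],"roll": 0,"gripper": 0.43},{"slide": [-4,0,0],"roll": 0,"gripper": 0.43},{"slide": [-4.5,0,0],"roll": 0,"gripper": 0.43},{"slide": [-5,0,0],"roll": 0,"gripper": 0.43},{"slide": [-5,0,0],"roll": 0,"gripper": 0.43}]}}

```text
clock: 4.47
position: [0.5094, -0.02, 0.0039]
ee_rot: [0.137, -3.137, -0.0]
force: [-2.8, -0.3, 1.5]
width: 0.428
```

```bash
python3 -c "
from h import *
st()"
```

```text
t 4.47 pos [ 0.5094 -0.02    0.0039] xhead -175.01 zax [-0.0011  0.     -1.    ] F [-2.78 -0.28  1.45] T [-0.04  0.66  0.02] w 0.428
```

{"op": "jog_arm", "data": {"increments": [{"slide": [-0.5,0,0],"roll": 0,"gripper": 0.43},{"slide": [-1,0,0],"roll": 0,"gripper": 0.43},{"slide": [-1.5,0,0],"roll": 0,"gripper": 0.43},{"slide": [-2,0,0],"roll": 0,"gripper": 0.43},{"slide": [-2.5,0,0],"roll": 0,"gripper": 0.43},{"slide": [-2.5,0,0],"roll": 0,"gripper": 0.43},{"slide": [-2.5,0,0],"roll": 0,"gripper": 0.43},{"slide": [-2.5,0,0],"roll": 0,"gripper": 0.43},{"slide": [-2.5,0,0],"roll": 0,"gripper": 0.43},{"slide": [-2.5,0,0],"roll": 0,"gripper": 0.43}]}}

```text
clock: 5.3
position: [0.5096, -0.02, 0.0035]
ee_rot: [0.136, -3.134, -0.0]
force: [-9.2, -1.1, 6.6]
width: 0.427
```

```bash
python3 -c "
from h import *
st()"
```

```text
t 5.3 pos [ 0.5096 -0.02    0.0035] xhead -175.02 zax [-0.0049 -0.     -1.    ] F [-9.2  -1.15  6.62] T [-0.22  2.02  0.09] w 0.427
```

{"op": "jog_arm", "data": {"increments": [{"slide": [0,0,-1],"roll": 0,"gripper": 0.43},{"slide": [0,0,-2],"roll": 0,"gripper": 0.43},{"slide": [0,0,-3],"roll": 0,"gripper": 0.43},{"slide": [0,0,-4],"roll": 0,"gripper": 0.43},{"slide": [0,0,-5],"roll": 0,"gripper": 0.43},{"slide": [0,0,-6],"roll": 0,"gripper": 0.43},{"slide": [0,0,-7],"roll": 0,"gripper": 0.43},{"slide": [0,0,-8],"roll": 0,"gripper": 0.43},{"slide": [0,0,-9],"roll": 0,"gripper": 0.43},{"slide": [0,0,-10],"roll": 0,"gripper": 0.43}]}}

```text
clock: 6.13
position: [0.51, -0.0201, 0.0133]
ee_rot: [0.136, -3.134, 0.0]
force: [-6.3, -1.2, 0.4]
width: 0.432
```

```bash
python3 -c "
from h import *
st()
d=arm.get_image('side');cv2.imwrite('pics/s4.png',d['frame'][150:350,220:500].repeat(2,0).repeat(2,1))"
```

```text
t 6.13 pos [ 0.51   -0.0201  0.0133] xhead -175.02 zax [-4.5e-03 -3.0e-04 -1.0e+00] F [-6.34 -1.16  0.37] T [-0.32  1.48  0.13] w 0.432
```

View pics/s4.png

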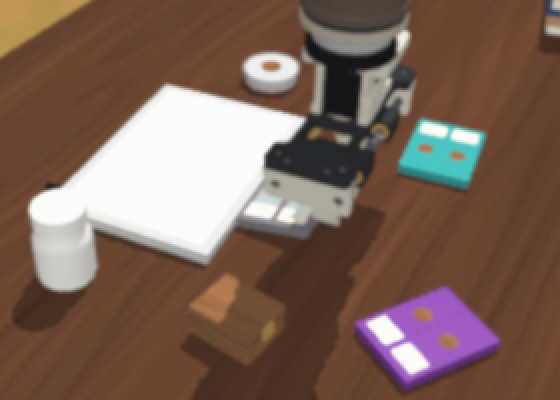

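{"op": "jog_arm", "data": {"increments": [{"slide": [-0.4,0,-1],"roll": 0,"gripper": 0.43},{"slide": [-0.8,0,-2.5],"roll": 0,"gripper": 0.43},{"slide": [-1.1,0,-4],"roll": 0,"gripper": 0.43},{"slide": [-1.4,0,-5.5],"roll": 0,"gripper": 0.43},{"slide": [-1.7,0,-7],"roll": 0,"gripper": 0.43},{"slide": [-2,0,-8.5],"roll": 0,"gripper": 0.43},{"slide": [-2.3,0,-10],"roll": 0,"gripper": 0.43},{"slide": [-2.7,0,-11.5],"roll": 0,"gripper": 0.43},{"slide": [-3,0,-13],"roll": 0,"gripper": 0.43},{"slide": [-3.3,0,-14],"roll": 0,"gripper": 0.43}]}}

```text
clock: 7.02
position: [0.5126, -0.0198, 0.0272]
ee_rot: [0.136, -3.133, -0.0]
force: [-9.6, -1.6, 2.3]
width: 0.427
```

```bash
python3 -c "
from h import *
st()
d=arm.get_image('side');cv2.imwrite('pics/s5.png',d['frame'][150:350,220:500].repeat(2,0).repeat(2,1))"
```

```text
t 7.02 pos [ 0.5126 -0.0198  0.0272] xhead -175.03 zax [-5.6e-03 -2.0e-04 -1.0e+00] F [-9.56 -1.55  2.32] T [-0.31  1.96  0.03] w 0.427
```

View pics/s5.png

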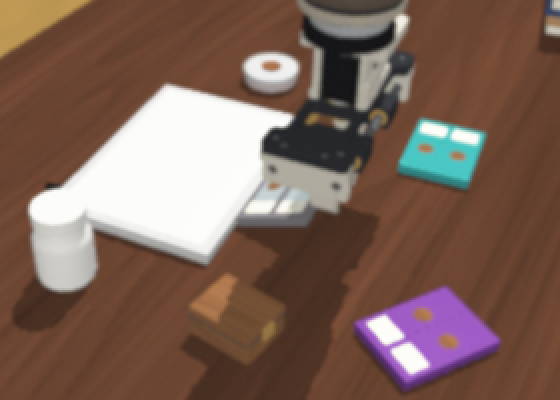

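{"op": "jog_arm", "data": {"increments": [{"slide": [-0.7,0,-2],"roll": 0,"gripper": 0.43},{"slide": [-1.4,0,-4],"roll": 0,"gripper": 0.43},{"slide": [-2.1,0,-6],"roll": 0,"gripper": 0.43},{"slide": [-2.9,0,-8],"roll": 0,"gripper": 0.43},{"slide": [-3.7,0,-9.8],"roll": 0,"gripper": 0.43},{"slide": [-4.6,0,-11.6],"roll": 0,"gripper": 0.43},{"slide": [-5.5,0,-13.4],"roll": 0,"gripper": 0.43},{"slide": [-6.4,0,-15],"roll": 0,"gripper": 0.43},{"slide": [-7.4,0,-16.5],"roll": 0,"gripper": 0.43},{"slide": [-8.2,0,-18],"roll": 0,"gripper": 0.43}]}}

```text
clock: 7.9
position: [0.5219, -0.019, 0.0456]
ee_rot: [0.136, -3.135, -0.0]
force: [-8.5, -0.7, 4.6]
width: 0.43
```

```bash
python3 -c "
from h import *
st()
d=arm.get_image('side');cv2.imwrite('pics/s6.png',d['frame'][150:350,220:500].repeat(2,0).repeat(2,1))"
```

```text
t 7.9 pos [ 0.5219 -0.019   0.0456] xhead -175.03 zax [-0.0038 -0.     -1.    ] F [-8.53 -0.69  4.64] T [-0.19  1.47  0.02] w 0.43
```

View pics/s6.png

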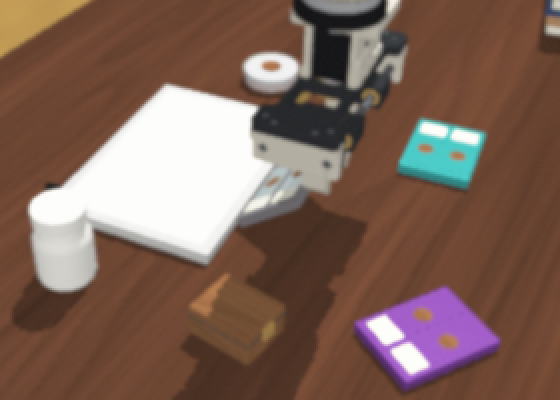

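{"op": "jog_arm", "data": {"increments": [{"slide": [-1.1,0,-1.6],"roll": 0,"gripper": 0.43},{"slide": [-2.2,0,-3.1],"roll": 0,"gripper": 0.43},{"slide": [-3.4,0,-4.6],"roll": 0,"gripper": 0.43},{"slide": [-4.6,0,-6],"roll": 0,"gripper": 0.43},{"slide": [-5.9,0,-7.3],"roll": 0,"gripper": 0.43},{"slide": [-7.2,0,-8.6],"roll": 0,"gripper": 0.43},{"slide": [-8.6,0,-9.8],"roll": 0,"gripper": 0.43},{"slide": [-10,0,-10.9],"roll": 0,"gripper": 0.43},{"slide": [-11.4,0,-12],"roll": 0,"gripper": 0.43},{"slide": [-12.8,0,-13],"roll": 0,"gripper": 0.43}]}}

```text
clock: 8.78
position: [0.5359, -0.0177, 0.0591]
ee_rot: [0.136, -3.137, -0.0]
force: [-5.2, 0.2, 6.0]
width: 0.433
```

```bash
python3 -c "
from h import *
st()
d=arm.get_image('side');cv2.imwrite('pics/s7.png',d['frame'][150:350,220:500].repeat(2,0).repeat(2,1))"
```

```text
t 8.78 pos [ 0.5359 -0.0177  0.0591] xhead -175.02 zax [-1.5e-03  1.0e-04 -1.0e+00] F [-5.24  0.15  6.  ] T [-0.06  1.15 -0.03] w 0.433
```

View pics/s7.png

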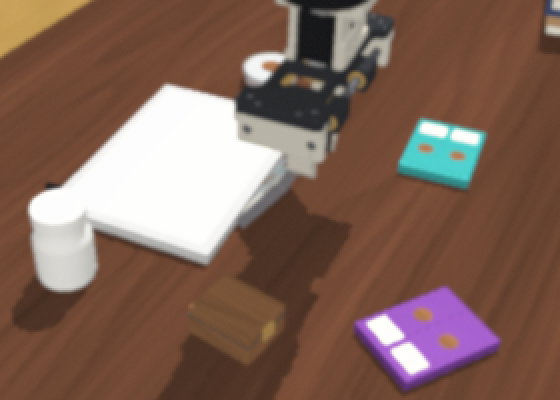

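{"op": "jog_arm", "data": {"increments": [{"slide": [-1.5,0,-1],"roll": 0,"gripper": 0.43},{"slide": [-3,0,-2],"roll": 0,"gripper": 0.43},{"slide": [-4.6,0,-2.9],"roll": 0,"gripper": 0.43},{"slide": [-6.2,0,-3.7],"roll": 0,"gripper": 0.43},{"slide": [-7.9,0,-4.4],"roll": 0,"gripper": 0.43},{"slide": [-9.6,0,-5.1],"roll": 0,"gripper": 0.43},{"slide": [-11.4,0,-5.7],"roll": 0,"gripper": 0.43},{"slide": [-13.2,0,-6.2],"roll": 0,"gripper": 0.43},{"slide": [-15,0,-6.6],"roll": 0,"gripper": 0.43},{"slide": [-16.8,0,-7],"roll": 0,"gripper": 0.43}]}}

```text
clock: 9.67
position: [0.5539, -0.0161, 0.0671]
ee_rot: [-0.136, 3.138, 0.001]
force: [-6.1, 1.2, 15.5]
width: 0.429
```

```bash
python3 -c "
from h import *
st()
d=arm.get_image('side');cv2.imwrite('pics/s8.png',d['frame'][150:350,220:500].repeat(2,0).repeat(2,1))"
```

```text
t 9.67 pos [ 0.5539 -0.0161  0.0671] xhead -175.02 zax [ 1.1e-03  5.0e-04 -1.0e+00] F [-6.12  1.18 15.47] T [0.07 1.14 0.01] w 0.429
```

View pics/s8.png

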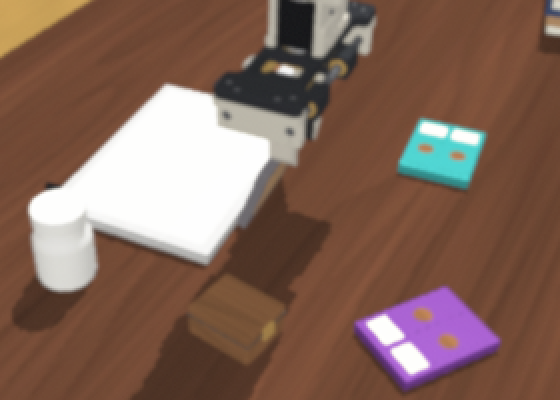

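{"op": "jog_arm", "data": {"increments": [{"slide": [-1.5,0,-1.4],"roll": 0,"gripper": 0.43},{"slide": [-3.2,0,-2],"roll": 0,"gripper": 0.43},{"slide": [-5,0,-2.4],"roll": 0,"gripper": 0.43},{"slide": [-6.8,0,-2.7],"roll": 0,"gripper": 0.43},{"slide": [-8.6,0,-3],"roll": 0,"gripper": 0.43},{"slide": [-10.4,0,-3.2],"roll": 0,"gripper": 0.43},{"slide": [-12.2,0,-3.3],"roll": 0,"gripper": 0.43},{"slide": [-14,0,-3.4],"roll": 0,"gripper": 0.43},{"slide": [-15.8,0,-3.4],"roll": 0,"gripper": 0.43},{"slide": [-17.5,0,-3.4],"roll": 0,"gripper": 0.43}]}}

```text
clock: 10.55
position: [0.5723, -0.0144, 0.0701]
ee_rot: [-0.137, 3.136, 0.0]
force: [-0.3, -0.1, 7.8]
width: 0.434
```

```bash
python3 -c "
from h import *
st()
d=arm.get_image('side');cv2.imwrite('pics/s9.png',d['frame'][150:350,220:500].repeat(2,0).repeat(2,1))"
```

```text
t 10.55 pos [ 0.5723 -0.0144  0.0701] xhead -175.0 zax [ 2.6e-03  3.0e-04 -1.0e+00] F [-0.27 -0.06  7.76] T [0.1  0.05 0.02] w 0.434
```

View pics/s9.png

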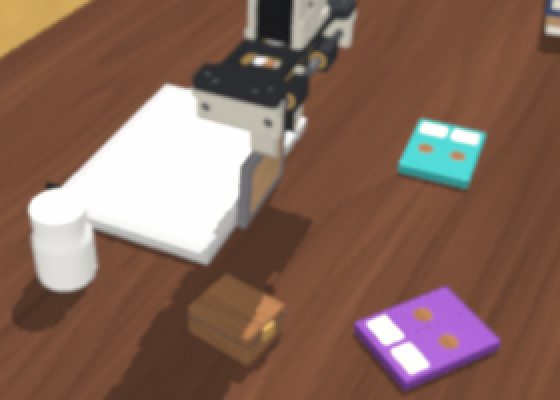

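{"op": "jog_arm", "data": {"increments": [{"slide": [-2.5,0,0],"roll": 0,"gripper": 0.43},{"slide": [-5,0,0],"roll": 0,"gripper": 0.43},{"slide": [-7.5,0,0],"roll": 0,"gripper": 0.43},{"slide": [-10,0,0],"roll": 0,"gripper": 0.43},{"slide": [-12.5,0,0.2],"roll": 0,"gripper": 0.43},{"slide": [-15,0,0.4],"roll": 0,"gripper": 0.43},{"slide": [-17.5,0,0.7],"roll": 0,"gripper": 0.43},{"slide": [-20,0,1],"roll": 0,"gripper": 0.43},{"slide": [-22.5,0,1.3],"roll": 0,"gripper": 0.43},{"slide": [-25,0,1.6],"roll": 0,"gripper": 0.43}]}}

```text
clock: 11.43
position: [0.5972, -0.0123, 0.0683]
ee_rot: [-0.137, 3.136, 0.0]
force: [0.5, 0.6, 3.6]
width: 0.431
```

```bash
python3 -c "
from h import *
st()
d=arm.get_image('side');cv2.imwrite('pics/s10.png',d['frame'][150:350,220:500].repeat(2,0).repeat(2,1))"
```

```text
t 11.43 pos [ 0.5972 -0.0123  0.0683] xhead -175.0 zax [ 2.4e-03  2.0e-04 -1.0e+00] F [0.51 0.57 3.58] T [ 0.1  -0.19 -0.03] w 0.431
```

View pics/s10.png

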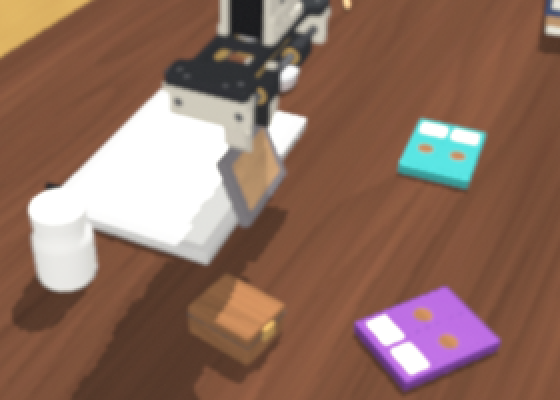

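{"op": "jog_arm", "data": {"increments": [{"slide": [-2.5,0,0.7],"roll": 0,"gripper": 0.43},{"slide": [-5,0,1.5],"roll": 0,"gripper": 0.43},{"slide": [-7.5,0,2.5],"roll": 0,"gripper": 0.43},{"slide": [-10,0,3.6],"roll": 0,"gripper": 0.43},{"slide": [-12.5,0,4.8],"roll": 0,"gripper": 0.43},{"slide": [-15,0,6.1],"roll": 0,"gripper": 0.43},{"slide": [-17.5,0,7.5],"roll": 0,"gripper": 0.43},{"slide": [-20,0,9],"roll": 0,"gripper": 0.43},{"slide": [-22.5,0,10.6],"roll": 0,"gripper": 0.43},{"slide": [-25,0,12.3],"roll": 0,"gripper": 0.43}]}}

```text
clock: 12.32
position: [0.6206, -0.0103, 0.0551]
ee_rot: [0.137, -3.138, -0.0]
force: [0.6, 0.3, 0.9]
width: 0.431
```

```bash
python3 -c "
from h import *
st()
d=arm.get_image('side');cv2.imwrite('pics/s11.png',d['frame'][150:350,220:500].repeat(2,0).repeat(2,1))"
```

```text
t 12.32 pos [ 0.6206 -0.0103  0.0551] xhead -175.01 zax [-6.e-04 -0.e+00 -1.e+00] F [0.63 0.26 0.92] T [0.09 0.02 0.03] w 0.431
```

View pics/s11.png

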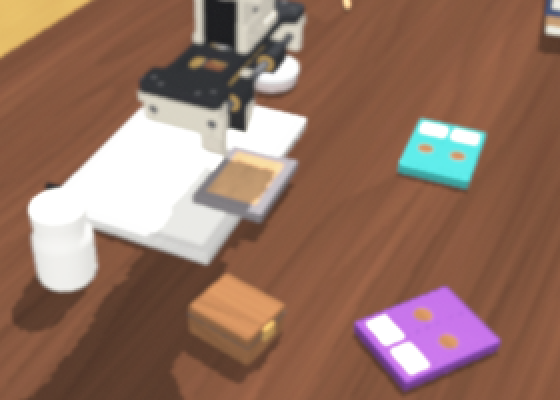

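{"op": "jog_arm", "data": {"increments": [{"slide": [0,0,-8],"roll": 0,"gripper": 0.43},{"slide": [12,0,-15],"roll": 0,"gripper": 0.43},{"slide": [30,0,-15],"roll": 0,"gripper": 0.43},{"slide": [55,0,-15],"roll": 0,"gripper": 0.43},{"slide": [80,0,-15],"roll": 0,"gripper": 0.43},{"slide": [105,0,-15],"roll": 0,"gripper": 0.43},{"slide": [130,0,-15],"roll": 0,"gripper": 0.43},{"slide": [145,0,-15],"roll": 0,"gripper": 0.43},{"slide": [145,0,-15],"roll": 0,"gripper": 0.43},{"slide": [145,0,-15],"roll": 0,"gripper": 0.43}]}}

```text
clock: 13.2
position: [0.4763, -0.0229, 0.0713]
ee_rot: [-0.136, 3.138, 0.001]
force: [0.3, 0.2, 0.1]
width: 0.43
```

```bash
python3 -c "
from h import *
np.set_printoptions(precision=4,suppress=True)
st()
d=arm.get_image('top');f=d['frame'];cv2.imwrite('pics/t12.png',f[130:390,200:500].repeat(2,0).repeat(2,1))
e=arm.get_image('side')
cv2.imwrite('pics/s12.png',e['frame'][150:350,220:500].repeat(2,0).repeat(2,1))"
```

```text
t 13.2 pos [ 0.4763 -0.0229  0.0713] xhead -175.02 zax [ 0.001   0.0004 -1.    ] F [0.34 0.17 0.1 ] T [ 0.05 -0.01 -0.01] w 0.43
```

View pics/t12.png

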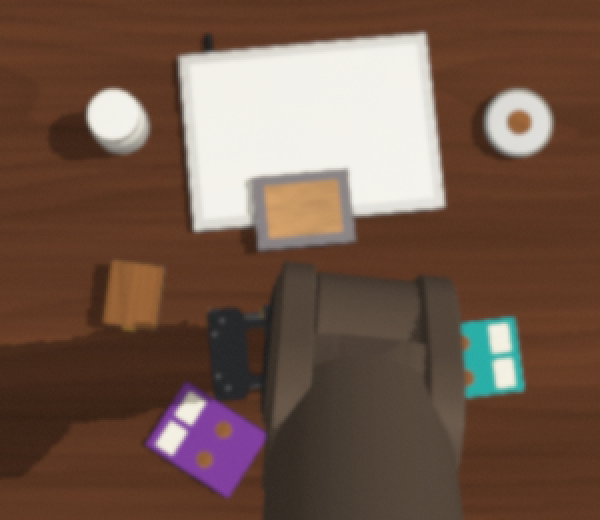

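View pics/s12.png

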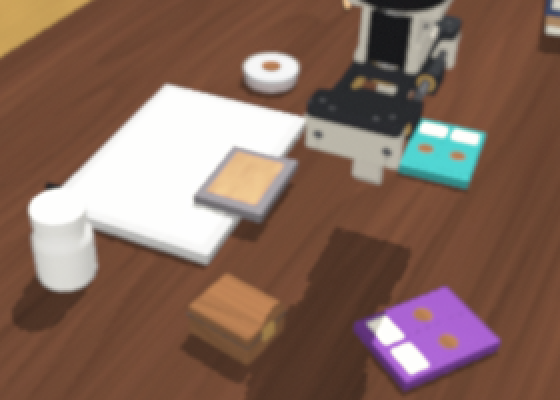

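```bash
python3 -c "
from h import *
np.set_printoptions(precision=4,suppress=True)
d=arm.get_image('top')
w=ray(d,[[200+u/2,130+v/2] for u,v in [(250,178),(347,168),(355,240),(258,250)]],.022);print(w,w.mean(0))
p=np.array([.6752,-.0199]);a=np.radians(5);R=np.array([[np.cos(a),-np.sin(a)],[np.sin(a),np.cos(a)]])
print((w[:,:2]-p)@R)
m=(w[2]+w[3])/2;m[2]=.018;print(sl((.545,-.020,.018)))"
```

```text
[[ 0.6278  0.0383  0.022 ]
 [ 0.6372 -0.0535  0.022 ]
 [ 0.5689 -0.0604  0.022 ]
 [ 0.5597  0.0308  0.022 ]] [ 0.5984 -0.0112  0.022 ]
[[-0.0421  0.0621]
 [-0.0408 -0.0302]
 [-0.1094 -0.0311]
 [-0.1107  0.0606]]
[-67.1  -3.2  53. ]
```

{"op": "jog_arm", "data": {"increments": [{"slide": [-10,0,12],"roll": 0,"gripper": 0.43},{"slide": [-20,0,26],"roll": 0,"gripper": 0.43},{"slide": [-32,0,40],"roll": 0,"gripper": 0.43},{"slide": [-44,0,50],"roll": 0,"gripper": 0.43},{"slide": [-54,0,54],"roll": 0,"gripper": 0.43},{"slide": [-62,0,54],"roll": 0,"gripper": 0.43},{"slide": [-67,0,54],"roll": 0,"gripper": 0.43},{"slide": [-70,0,54],"roll": 0,"gripper": 0.43},{"slide": [-70,0,54],"roll": 0,"gripper": 0.43},{"slide": [-70,0,54],"roll": 0,"gripper": 0.43}]}}

```text
clock: 14.18
position: [0.5459, -0.0168, 0.017]
ee_rot: [-0.137, 3.138, 0.0]
force: [0.6, -0.1, 0.2]
width: 0.43
```

```bash
python3 -c "
from h import *
st()"
```

```text
t 14.18 pos [ 0.5459 -0.0168  0.017 ] xhead -175.01 zax [ 5.e-04  1.e-04 -1.e+00] F [ 0.56 -0.1   0.18] T [ 0.   -0.03 -0.06] w 0.43
```

Now push 66 mm slowly onto the panel.

{"op": "jog_arm", "data": {"increments": [{"slide": [-3,0,0],"roll": 0,"gripper": 0.43},{"slide": [-6,0,0],"roll": 0,"gripper": 0.43},{"slide": [-10,0,0],"roll": 0,"gripper": 0.43},{"slide": [-14,0,0],"roll": 0,"gripper": 0.43},{"slide": [-18,0,0],"roll": 0,"gripper": 0.43},{"slide": [-22,0,0],"roll": 0,"gripper": 0.43},{"slide": [-26,0,0],"roll": 0,"gripper": 0.43},{"slide": [-30,0,0],"roll": 0,"gripper": 0.43},{"slide": [-34,0,0],"roll": 0,"gripper": 0.43},{"slide": [-38,0,0],"roll": 0,"gripper": 0.43}]}}

```text
clock: 15.02
position: [0.5842, -0.0135, 0.0164]
ee_rot: [0.137, -3.139, 0.0]
force: [-0.7, -0.4, -0.4]
width: 0.429
```

{"op": "jog_arm", "data": {"increments": [{"slide": [-4,0,0],"roll": 0,"gripper": 0.43},{"slide": [-8,0,0],"roll": 0,"gripper": 0.43},{"slide": [-12,0,0],"roll": 0,"gripper": 0.43},{"slide": [-16,0,0],"roll": 0,"gripper": 0.43},{"slide": [-20,0,0],"roll": 0,"gripper": 0.43},{"slide": [-23,0,0],"roll": 0,"gripper": 0.43},{"slide": [-26,0,0],"roll": 0,"gripper": 0.43},{"slide": [-28,0,0],"roll": 0,"gripper": 0.43},{"slide": [-28,0,0],"roll": 0,"gripper": 0.43},{"slide": [-28,0,0],"roll": 0,"gripper": 0.43}]}}

```text
clock: 15.85
position: [0.6118, -0.0111, 0.0165]
ee_rot: [-0.137, 3.138, -0.0]
force: [0.5, 1.2, 0.9]
width: 0.431
```

{"op": "jog_arm", "data": {"increments": [{"slide": [6,0,0],"roll": 0,"gripper": 0.43},{"slide": [20,0,-10],"roll": 0,"gripper": 0.43},{"slide": [40,0,-30],"roll": 0,"gripper": 0.43},{"slide": [65,0,-50],"roll": 0,"gripper": 0.43},{"slide": [90,0,-70],"roll": 0,"gripper": 0.43},{"slide": [120,0,-80],"roll": 0,"gripper": 0.43},{"slide": [145,0,-80],"roll": 0,"gripper": 0.43},{"slide": [165,0,-80],"roll": 0,"gripper": 0.43},{"slide": [165,0,-80],"roll": 0,"gripper": 0.43},{"slide": [165,0,-80],"roll": 0,"gripper": 0.43}]}}

```text
clock: 16.68
position: [0.4461, -0.0255, 0.0968]
ee_rot: [-0.136, 3.139, 0.001]
force: [1.0, -0.2, 0.3]
width: 0.427
```

```bash
python3 -c "
from h import *
st()
d=arm.get_image('top');f=d['frame'];cv2.imwrite('pics/t13.png',f[130:390,200:500].repeat(2,0).repeat(2,1))
e=arm.get_image('side')
cv2.imwrite('pics/s13.png',e['frame'][150:350,220:500].repeat(2,0).repeat(2,1))"
```

```text
t 16.68 pos [ 0.4461 -0.0255  0.0968] xhead -175.03 zax [ 1.e-04  5.e-04 -1.e+00] F [ 0.97 -0.22  0.34] T [ 0.08 -0.02  0.01] w 0.427
```

View pics/t13.png

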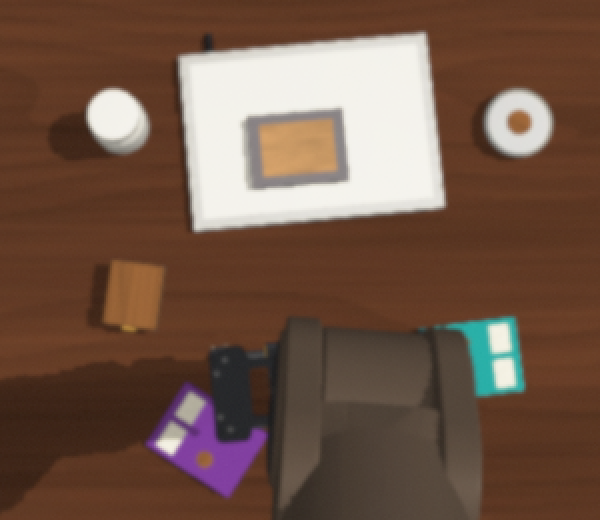

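View pics/s13.png

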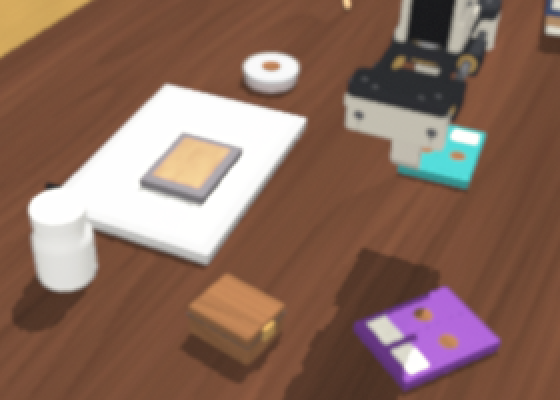

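Label up and wholly on the panel (crop corners about 246,115 / 342,108 / 348,181 / 250,188), with clear margins. The jar, dish and box are unmoved. I'll let the arm settle for one call, check the numbers, then hand in.

{"op": "jog_arm", "data": {"increments": [{"slide": [0,0,0],"roll": 0,"gripper": 0.43},{"slide": [0,0,0],"roll": 0,"gripper": 0.43},{"slide": [0,0,0],"roll": 0,"gripper": 0.43},{"slide": [0,0,0],"roll": 0,"gripper": 0.43},{"slide": [0,0,0],"roll": 0,"gripper": 0.43},{"slide": [0,0,0],"roll": 0,"gripper": 0.43},{"slide": [0,0,0],"roll": 0,"gripper": 0.43},{"slide": [0,0,0],"roll": 0,"gripper": 0.43},{"slide": [0,0,0],"roll": 0,"gripper": 0.43},{"slide": [0,0,0],"roll": 0,"gripper": 0.43}]}}

```text
clock: 17.62
position: [0.4473, -0.0254, 0.0965]
ee_rot: [-0.137, 3.139, 0.0]
force: [0.4, 0.5, -1.4]
width: 0.428
```

```bash
python3 -c "
from h import *
np.set_printoptions(precision=4,suppress=True)
st()
d=arm.get_image('top')
w=ray(d,[[200+u/2,130+v/2] for u,v in [(246,115),(342,108),(348,181),(250,188)]],.022)
p=np.array([.6752,-.0199]);a=np.radians(5);R=np.array([[np.cos(a),-np.sin(a)],[np.sin(a),np.cos(a)]])
print((w[:,:2]-p)@R)
for u,v in [(262,125),(330,122),(335,170),(265,175)]:
    c,r=200+u//2,130+v//2; z=d['depth'][r,c]
    q=cv2.undistortPoints(np.array([[[c,r]]],float),d['intrinsics'],np.array(d['dist_coeffs']))[0,0]
    print('depth height',(np.array(d['R']).T@(np.array([q[0]*z,q[1]*z,z])-d['t']))[2])
arm.sign_off()"
```

```text
t 17.62 pos [ 0.4473 -0.0254  0.0965] xhead -175.01 zax [ 0.0001  0.0001 -1.    ] F [ 0.35  0.49 -1.45] T [ 0.05  0.03 -0.02] w 0.428
[[ 0.0183  0.0605]
 [ 0.0169 -0.031 ]
 [-0.0532 -0.0299]
 [-0.0516  0.0629]]
depth height 0.021882012137239202
depth height 0.020936679244755518
depth height 0.022545059410842654
depth height 0.024349482495841308
the job is handed in; nothing more can be done
```

The carrier is turned over and lies slides down on the light panel. I handed the job in at about 17.6 s of the 58 s allowed. The hand-in reports no verdict.

**What I did:** I pushed the carrier with two spread fingertips until it stopped squarely against the panel's near edge, pressing at about 9 N. I then dragged its robot side up in an arc to upright and tipped it forward. It fell flat on the panel with about 25 mm overhanging the edge. I backed off, pushed it about 58 mm further on and drew the arm clear.

**Last checks:**
- **Position:** the corners lie at panel x from -53 to +18 mm and y from -31 to +63 mm, at least 30 mm inside the outline.
- **Face:** the brown label is up.
- **Height:** depth readings on the label are 21 to 24 mm, where flat should give 22 mm. That spread is within the camera and calibration error, and I see no tilt in either view.
- **Surroundings:** the jar, dish and wooden box look unmoved; I compared them by eye in the pictures, not by measurement.
- **Arm:** the fingertips are about 97 mm above the table and clear of everything.
- **Force:** the highest I saw was about 16 N at the wrist, pressing down on the carrier's rim during the tip. Readings came only at the end of each move, so brief peaks in between were not seen.

No check failed or disagreed.

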